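# Shut the marked air valve under the sliding cover

## Robot

A 6-joint arm with a two-finger parallel gripper is mounted at the origin on the work surface. World frame = base frame: x ahead of the robot, y to its left, z up, the work surface at z = 0. Lengths are in m, angles in rad, forces in N, time in s.
With the tool pointing down it reaches from about 0.3 to 0.775 m from the base axis. Payload 14.6 kg.
Tool frame: the origin (TCP) lies at the very end of the fingers, on their centre line; the grasp point (between the pads) lies 19 mm behind it; x points along the fingers, z is the direction in which the jaws open and shut, and the axes are right-handed (so a half turn about x gives the same grasp; the last joint's range is limited). The gripper opens to 94 mm and grips with 3 to 60 N. Pads are 16 mm wide; open, the fingers measure 119 mm over their backs; the gripper's body (75 mm by 177 mm) begins 78 mm behind the grasp point.
Start: joints at [1.132, 0.3, 1.521, -0, 1.321, -0.067], TCP at [0.2, 0.512, 0.205] pointing down, gripper open.
Joint ranges: [-3.03, 3.03], [-0.79, 2.21], [0.23, 2.52], [-1.04, 4.18], [0, 3.07], [-2.55, 2.55]. Speed limits (rad/s): [2.22, 2.22, 2.57, 3.14, 3.14, 3.14].

## Interface

Orientations are given as [roll, pitch, yaw] about the fixed x, y, z axes, in that order (R = Rz(yaw) Ry(pitch) Rx(roll)).
In Python, from station import ctrl gives the robot as it stands. The module is installed in compiled form; this text tells all that it offers.
- The arm moves only by the tool servo_tool, never from a script. Its argument "motion" is one flat list of numbers, 4 for each row, row after row: the shift along the tool's x, y, z in mm, then the turn about the tool's x in degrees. In form: [dx, dy, dz, roll, dx, dy, dz, roll, ...]. A call has 1 to 20 rows; each row is the pose to reach, as a shift and turn from the pose commanded when the call began, along the tool's axes at that moment; what a row does not reach only later rows make up. A row lasts 1/8 s, in which the tool goes at most 62.5 mm and 10.7 degrees, less where a joint would pass 70% of its speed; a pose out of reach is approached as far as the arm can. A call with a gripper value outside its range is refused whole. "gripper" is the opening, from 0 (shut) to 1 (fully open), set as the call begins (left out, the last holds). The fingers move at their own pace and stop on an object; "force" is the grip in N (left out, the last holds). Time passes only in rows, so rows that repeat a pose let the fingers close. It gives the time, the measured TCP pose, the force and the opening at its end, in the units of the state.
- ctrl.get_obs(): the state, without advancing time (a new reading comes with each control period).
- ctrl.camera(name): name is "scene" or "top" or "wrist"; returns a dict with "color" (384x512x3 uint8, red, green, blue), "z_map" (384x512 float32, m along the optical axis (not along the pixel's ray), 0 where there is no reading), "fx", "fy", "cx", "cy" (pixels), "dist_coeffs" ([k1, k2, p1, p2, k3] as OpenCV has them; the pictures are not rectified), "rvec" (rotation vector, rad) and "tvec" (3), from world to camera coordinates, as OpenCV has them. Camera axes: x right, y down, z forward; pixel columns grow to the right and rows downward; lengths in m; the calibration is good to about 2 mm. A picture is of the moment at which its call begins.
- ctrl.hand_in(): hands the job in, once; it reports no verdict.
The state is a dict: "time_s": time; "qpos": joint angles; "joint_vel": joint speeds; "tau": joint torques, N m; "ee_pos": TCP position; "eef_rot": TCP orientation; "force": force on the tool from outside, world axes, zero at the start; "moment": the same for the moment, N m; "grip_width": finger opening in m.
Only numpy, scipy, OpenCV 4.12 (cv2) and the standard library are available. Lean on these libraries where they do the work, as an engineer would, in place of code of your own. Each camera call takes 0.05 s, during which the arm holds its last target.

## Task

Shut off the marked air line in the grey valve box: push the metal cover all the way aside along its rails to its far stop, then push the lever of the valve that has the round disc on its pivot fully round to its shut stop, so that it lies across its pipe, pointing towards the parked cover. Work by pushing with the fingertips only; lift nothing, keep the cover lying in its rails, and leave the other valve's lever and the things standing around where they are.

Things in the scene. Friction and masses are not known exactly. Their poses are not given: they have to be found in the camera images.
- valve_box: Fixed grey box, place and yaw vary. 182 (x) x 489 mm (y), ledges and deck at z 60 mm. Origin on the table, mid-width, 231 mm from its -y end, 258 mm from its +y end. Rails along both long sides rise to z 70 mm, inner faces at x -83 and 83; end stops of the same height, inner faces at y -223 and 250. Solid flat deck at z 60 mm from y 5 to 250, where the cover parks.
- cover: Loose aluminium plate 163 (x) x 232 (y) x 4 mm, 0.3 to 0.65 kg, lying over the well between the rails (1.5 mm play each side). Origin: centre of its underside, axes as the box's. A fin across its middle, 100 mm along x, 8 mm thick, rises to 32 mm above the underside. Pushed by the fin (a few N) it slides towards the box's +y and meets the stop with its origin at box y 134 mm.
- marked_hub (a point): Pivot of the marked valve's lever, at the top face of the lever (48 mm above the table). The marked valve wears a round steel disc, 36 mm dia, 3 mm thick, with a dark notched circle of dashes, on this pivot. It may be on either pipe.
- marked_tip (a point): Outer end of the marked valve's lever, on its centre line, at its top face. The lever is a straight steel bar 12 mm wide, 16 mm tall (from 32 to 48 mm above the table), reaching 64 mm from the pivot.
- marked_lever (a joint): Angle of the marked lever, rad. 0 = open, lever along the box's +x, in line with its pipe; grows anticlockwise seen from above; 1.571 = shut against the stop, lever along the box's +y, across its pipe. Starts at 0 to 0.35. Turns about the vertical against a friction of 0.1 N m (2 to 3 N at its outer half) and stays where left.
- plain_hub (a point): Pivot of the other, unmarked valve's lever (same lever, only a small 10 mm nut on the pivot), at the lever's top face. Leave this lever alone.
- plain_tip (a point): Outer end of the unmarked lever, 64 mm from its pivot, at its top face.
- sleeve: Bystander: chrome tube standing upright, 34 mm dia, 100 mm high, origin at its foot.
- emery: Bystander: slate grey block 100 x 60 x 32 mm, origin under its centre.
- scoop: Bystander: green plastic scoop, about 180 x 70 x 35 mm, lying; origin at the middle, on the table.
- pickup: Bystander: magnetic pickup tool, rod with a black handle, 200 x 18 x 18 mm, lying along its x; origin near its middle, on the table.
- well (a point): Centre of the floor of the box's open well, axes as the box's. The well is 150 (x) x 220 mm (y), floor 6 mm and rim 60 mm above the table. Two copper pipes (16 mm dia, tops 24 mm above the table) cross it along x, at y -60 and y 35 mm from here, each with one lever valve; they stick out of the box's +x side by 36 mm.

How it is judged:
On the way, in this order (a step that is already met when the one before it is completed fails the run):
1. the cover is slid aside, clear of the well (y of cover in the frame of valve_box above 0.115 m), for 0.2 s.
2. the marked lever is pushed shut (value of joint marked_lever above 1.48 rad), for 0.2 s.
At the end, for the whole second after the job is handed in: The cover lies flat and still in its rails within 19 mm of the far stop (origin beyond box y 115 mm), the marked lever is within 5 degrees of its shut stop (above 1.48 rad), the other lever's tip is within 12 mm of its start and each bystander within 20 mm of its start (y of cover in the frame of valve_box above 0.115 m and z of cover in the frame of valve_box below 0.066 m and angle between cover's own z axis and vertical below 0.05 rad and linear speed of cover below 0.01 m/s and value of joint marked_lever above 1.48 rad and distance of plain_tip from where it was at the start of the episode below 0.012 m and distance of each of sleeve, emery, scoop, pickup from where it was at the start of the episode below 0.02 m); the robot touches nothing.
It fails at once if the cover is lifted or tipped out of its rails (z of cover in the frame of valve_box above 0.072 m or angle between cover's own z axis and vertical above 0.12 rad).
It fails at once if the unmarked lever is moved (distance of plain_tip from where it was at the start of the episode above 0.012 m).
It fails at once if a bystander is disturbed or lifted (distance of any of sleeve, emery, scoop, pickup from where it was at the start of the episode above 0.02 m).
It also fails if it takes over 54 s, if anything falls off the work surface, if the arm or the gripper's body presses on something with over 40 N, if the wrist force passes 120 N, or if a joint passes its speed limit or range.

## Working session

There is one attempt and no reset: what is moved stays moved. The work goes in short steps, Python scripts to look and compute and a tool call to move; the robot and the scene stay as the last step left them, time stands still between calls to the robot, and variables do not carry over. Pictures are saved under pics/ and viewed, and the job is handed in when it is done.

Besides the shell and the picture viewer there is one more tool, called as name(argument=value, ...) on one line, values as JSON. servo_tool: Moves the arm, as the interface text tells. Its arguments: {"type":"object","properties":{"motion":{"type":"array","items":{"type":"number"}},"gripper":{"type":"number"},"force":{"type":"number"}},"required":["motion"]}

```bash
mkdir -p pics
cat > h.py <<'E'
import numpy as np, cv2
from station import ctrl
def cam(n):
    c=ctrl.camera(n); c['K']=np.array([[c['fx'],0,c['cx']],[0,c['fy'],c['cy']],[0,0,1.]]); c['d']=np.array(c['dist_coeffs'],float)
    c['R']=cv2.Rodrigues(np.array(c['rvec'],float))[0]; c['t']=np.array(c['tvec'],float).ravel(); return c
def plane(c,uv,z):
    p=cv2.undistortPoints(np.array(uv,float).reshape(-1,1,2),c['K'],c['d']).reshape(-1,2)
    r=np.c_[p,np.ones(len(p))]@c['R']; o=-c['R'].T@c['t']
    return o+r*((z-o[2])/r[:,2])[:,None]
def cloud(c):
    h,w=c['z_map'].shape; u,v=np.meshgrid(np.arange(w),np.arange(h))
    p=cv2.undistortPoints(np.stack([u,v],-1).reshape(-1,1,2).astype(float),c['K'],c['d']).reshape(-1,2)
    P=np.c_[p,np.ones(len(p))]*c['z_map'].reshape(-1,1)
    return ((P-c['t'])@c['R']).reshape(h,w,3)
def save(c,n): cv2.imwrite('pics/'+n,cv2.resize(c['color'][:,:,::-1],(800,600),interpolation=cv2.INTER_CUBIC))
E
python3 - <<'E'
from h import *
import pickle
o=ctrl.get_obs(); print(o)
for n in ['scene','top','wrist']:
    c=cam(n); save(c,n+'0.png'); pickle.dump(c,open(n+'0.pkl','wb')); print(n,-c['R'].T@c['t'],c['R'].round(2).tolist())
E
```

```text
{'time_s': 0.0, 'qpos': array([ 1.13240835e+00,  3.00480823e-01,  1.52157124e+00,  7.46486147e-06,
        1.32069418e+00, -6.65700924e-02]), 'joint_vel': array([ 0.00018288, -0.00104345,  0.00131295,  0.00021764, -0.00085389,
       -0.00073786]), 'tau': array([-1.28942604e-03, -5.31796539e+01, -3.52737772e+01,  7.07698753e-02,
        2.42694304e-02, -1.37886700e-04]), 'ee_pos': array([0.19969637, 0.5121896 , 0.20488516]), 'eef_rot': array([ 3.06875488,  1.56964271, -2.01545384]), 'force': array([ 0.39443666, -0.49495283, -0.38558612]), 'moment': array([-0.00416409, -0.02212607,  0.00480603]), 'grip_width': 0.09364432788211162}
scene [ 1.18897321 -0.89815758  0.93399927] [[0.85, 0.53, -0.02], [0.31, -0.53, -0.79], [-0.43, 0.67, -0.61]]
top [0.42442208 0.07462273 1.11371192] [[0.01, -1.0, -0.01], [-0.99, -0.01, -0.17], [0.17, 0.01, -0.99]]
wrist [0.12968363 0.53857919 0.38458548] [[0.36, 0.93, 0.0], [0.9, -0.35, 0.26], [0.24, -0.09, -0.97]]
```

View pics/scene0.png

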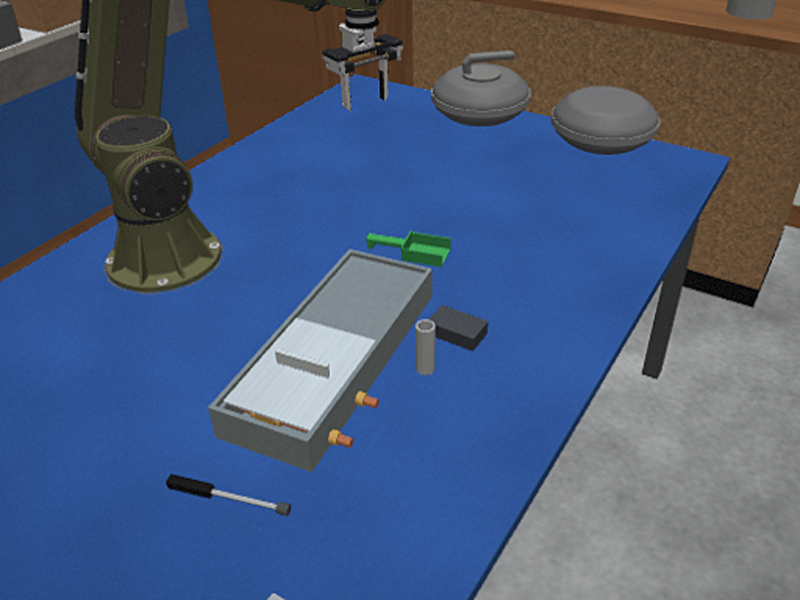

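View pics/top0.png

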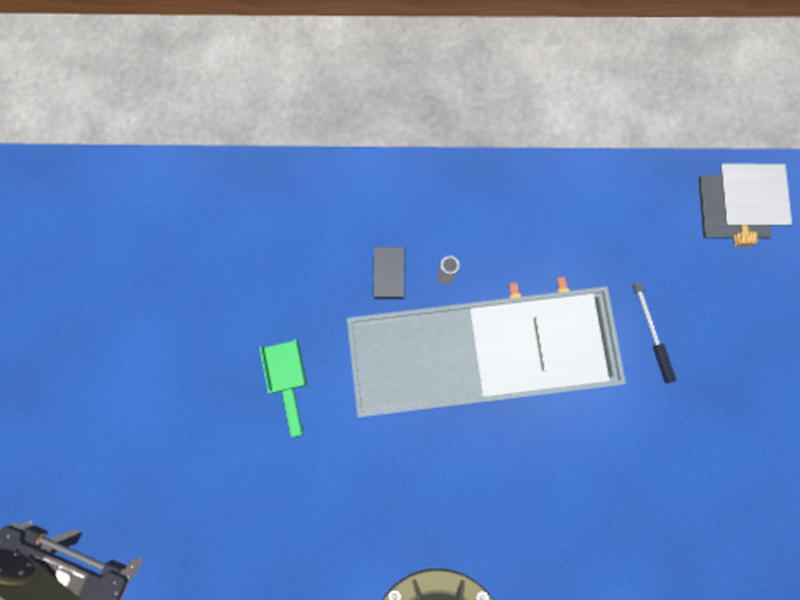

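View pics/wrist0.png

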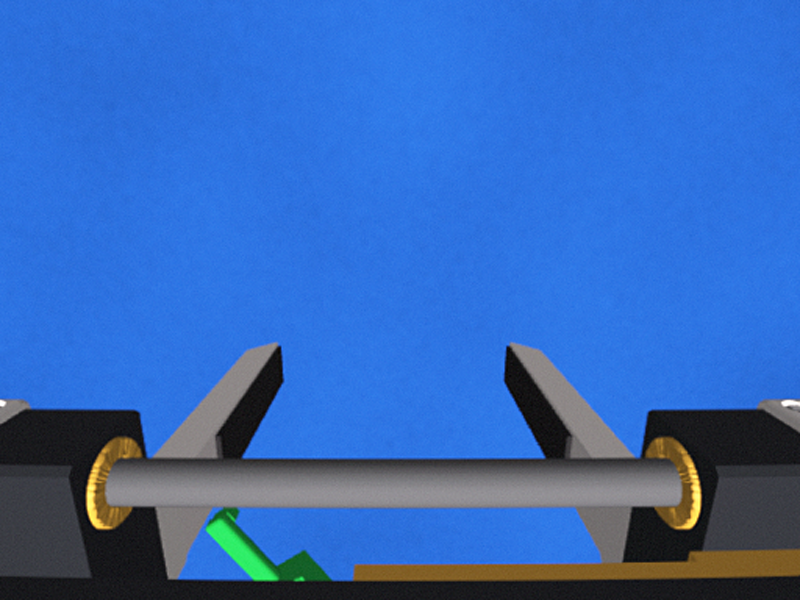

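The scene view shows the box with the cover over the near well, with the deck at the far end. In the top view the box corners are at about (348,319), (607,288), (624,383) and (358,416), and the pipes stick out on its upper side. The cover's fin is near (540,344). Next I measure the box and cover poses.

Run:
```python
from h import *
import pickle
c=pickle.load(open('top0.pkl','rb')); P=cloud(c)
hsv=cv2.cvtColor(c['color'],cv2.COLOR_RGB2HSV)
nb=((hsv[...,1]<80)&(P[...,2]>0.05)&(P[...,2]<0.11)&(P[...,0]<0.62)).astype(np.uint8)
n,l,s,ce=cv2.connectedComponentsWithStats(nb)
i=1+np.argmax(s[1:,4]); print(s[i])
cn=max(cv2.findContours((l==i).astype(np.uint8),cv2.RETR_EXTERNAL,cv2.CHAIN_APPROX_NONE)[0],key=cv2.contourArea)
W=plane(c,cn.reshape(-1,2),0.07)[:,:2]
r=cv2.minAreaRect(W.astype(np.float32)); print(r); bx=cv2.boxPoints(r);print(bx)
# long direction
e=[bx[(k+1)%4]-bx[k] for k in range(4)]; d=max(e,key=np.linalg.norm); d=d/np.linalg.norm(d); d=d*np.sign(d[1])
yaw=np.arctan2(-d[0],d[1]); ex=np.array([d[1],-d[0]]); 
ctr=np.array(r[0]); O=ctr-d*0.0135
print('yaw',yaw,'O',O)
f=(l==i)&(P[...,2]>0.082); F=P[f]; B=np.c_[(F[:,:2]-O)@ex,(F[:,:2]-O)@d]
print('fin',len(F),F[:,2].max(),B.min(0),B.max(0),np.median(B,0))
w=(l==i)&(hsv[...,2]>200); 
Q=P[w]; B=np.c_[(Q[:,:2]-O)@ex,(Q[:,:2]-O)@d]; print('cover',np.percentile(B,[1,99],axis=0),np.median(Q[:,2]))
np.save('box.npy',[O[0],O[1],yaw])
for nm,m in [('others',(P[...,2]>0.012)&(P[...,0]>0.3)&(P[...,0]<0.8)&(l!=i))]:
    n2,l2,s2,_=cv2.connectedComponentsWithStats(m.astype(np.uint8))
    for k in range(1,n2):
        if s2[k,4]>15: q=P[l2==k]; print(s2[k,4],q.min(0).round(3),q.max(0).round(3))
```

```text
[  222   190   178    77 10466]
((0.5175792574882507, -0.08022105693817139), (0.18097825348377228, 0.48796346783638), 7.477093696594238)
[[ 0.39611024  0.14991076]
 [ 0.45960885 -0.33390355]
 [ 0.6390483  -0.31035286]
 [ 0.57554966  0.17346144]]
yaw 0.13049996 O [ 0.51933601 -0.09360627]
fin 131 0.09520447822243919 [-0.04828986 -0.09412261] [ 0.04945732 -0.08254695] [-0.00020714 -0.08747694]
cover [[-0.08278623 -0.20399466]
 [ 0.08110131  0.02850591]] 0.06192540267872727
785 [ 0.424 -0.66   0.012] [0.8   0.075 1.114]
630 [0.424 0.071 0.02 ] [0.724 0.129 1.114]
169 [ 0.424 -0.031  0.013] [0.687 0.075 1.114]
343 [ 0.424 -0.318  0.015] [0.665 0.075 1.114]
56 [ 0.625 -0.157  0.014] [ 0.655 -0.136  0.029]
29 [ 0.638 -0.4    0.012] [ 0.657 -0.385  0.018]
395 [0.358 0.075 0.012] [0.539 0.343 1.114]
150 [ 0.424 -0.451  0.012] [0.538 0.075 1.114]
```

```bash
cat >> h.py <<'E'
from scipy.spatial.transform import Rotation as Ro
def box():
    x,y,a=np.load('box.npy'); return np.array([x,y]),np.array([np.cos(a),np.sin(a)]),np.array([-np.sin(a),np.cos(a)])
def b2w(bx,by,z):
    O,ex,ey=box(); return np.r_[O+bx*ex+by*ey,z]
def w2b(p):
    O,ex,ey=box(); d=np.asarray(p)[...,:2]-O; return np.stack([d@ex,d@ey],-1)
def st():
    o=ctrl.get_obs(); R=Ro.from_euler('xyz',o['eef_rot']).as_matrix(); return o,np.array(o['ee_pos']),R
def shift(target):
    o,p,R=st(); return (R.T@(np.asarray(target)-p)*1000).round(1)
E
python3 - <<'E'
from h import *
o,p,R=st(); print(R.round(3)); O,ex,ey=box()
z=R[:,2]; 
for s in (1,-1):
  t=s*np.r_[ex,0]; ang=np.arctan2(np.dot(np.cross(z,t),R[:,0]),z@t); print('roll deg for tool z=',s,'box x',np.degrees(ang))
print('hover', shift(b2w(0,-0.125,0.2)), shift(b2w(0,-0.125,0.07)))
# motion frame box axes in tool
print('ex',R.T@np.r_[ex,0],'ey',R.T@np.r_[ey,0])
E
```

```text
[[-0.    -0.932  0.363]
 [-0.001  0.363  0.932]
 [-1.     0.    -0.001]]
roll deg for tool z= 1 box x 61.21949485121918
roll deg for tool z= -1 box x -118.78050514878083
hover [   5.5 -578.  -557.9] [ 135.5 -578.  -557.8]
ex [-4.63002547e-04 -8.76470452e-01  4.81455432e-01] ey [-7.32723241e-04  4.81455652e-01  8.76470147e-01]
```

servo_tool(motion=[0,-12,-11,1,0,-35,-33,4,0,-69,-67,7,0,-104,-100,11,0,-144,-139,15,0,-185,-178,20,0,-225,-218,24,0,-266,-257,28,0,-306,-296,32,0,-347,-335,37,0,-387,-374,41,0,-428,-413,45,0,-462,-446,49,0,-497,-480,53,0,-526,-508,56,0,-549,-530,58,0,-566,-547,60,0,-578,-558,61.2,0,-578,-558,61.2,0,-578,-558,61.2], gripper=0.5)

```text
time_s: 2.65
ee_pos: [0.5353, -0.2169, 0.2055]
eef_rot: [2.175, 1.571, 2.307]
force: [-0.4, 0.9, 0.6]
grip_width: 0.0468
```

Run:
```python
from h import *
o,p,R=st(); O,ex,ey=box(); print(w2b(p),R.T@np.r_[ex,0],R.T@np.r_[ey,0],o['qpos'].round(2),shift(b2w(0,-0.125,0.072)))
c=cam('wrist'); save(c,'w1.png'); P=cloud(c); B=w2b(P)
m=(P[...,2]>0.085)&(P[...,2]<0.1)&(abs(B[...,0])<0.08)&(abs(B[...,1]+.09)<0.03)
print(m.sum(),np.percentile(B[m],[1,50,99],axis=0),P[m][:,2].max())
```

```text
[-0.00023021 -0.1242854 ] [-1.11340212e-04 -1.08848392e-03  9.99999401e-01] [1.60933678e-04 9.99999395e-01 1.08850183e-03] [-0.45  0.36  1.44  0.    1.34 -0.58] [133.5  -0.7   0.2]
787 [[-0.04842638 -0.093943  ]
 [-0.00010652 -0.08993003]
 [ 0.04836609 -0.08676848]] 0.0942484889337754
```

View pics/w1.png

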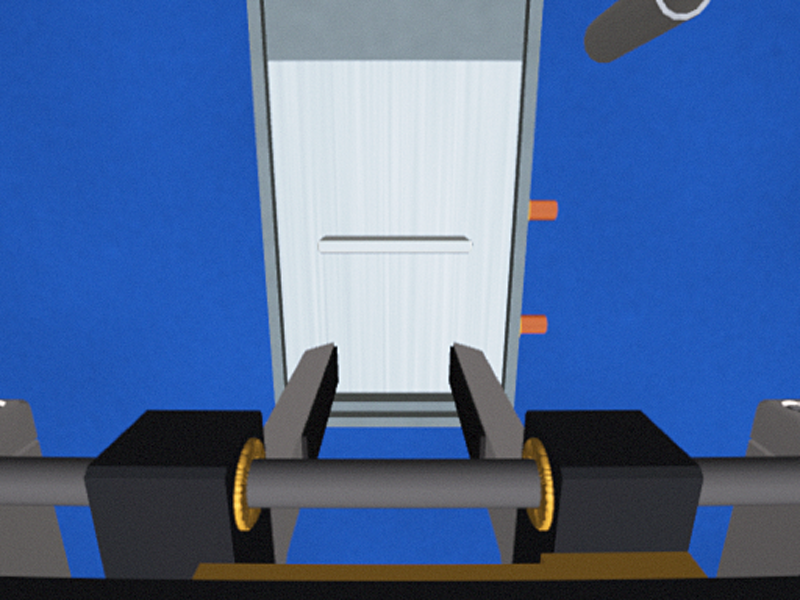

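The wrist view shows the fin at (395,245) ahead of both fingers. The tool is aligned with y along the box's +y. I'll go down and push.

servo_tool(motion=[15,0,0,0,40,0,0,0,70,0,0,0,95,0,0,0,115,0,0,0,128,0,0,0,135,0,0,0,136,0,0,0,136,5,0,0,136,12,0,0,136,18,0,0,136,22,0,0,136,26,0,0,136,30,0,0,136,34,0,0,136,40,0,0])

```text
time_s: 4.7
ee_pos: [0.5306, -0.1779, 0.0697]
eef_rot: [-0.886, 1.57, -0.755]
force: [1.4, -5.3, 1.5]
grip_width: 0.0469
```

servo_tool(motion=[0,5,0,0,0,15,0,0,0,27,0,0,0,40,0,0,0,54,0,0,0,68,0,0,0,82,0,0,0,96,0,0,0,110,0,0,0,124,0,0,0,138,0,0,0,151,0,0,0,163,0,0,0,173,0,0,0,181,0,0,0,187,0,0,0,192,0,0,0,196,0,0])

```text
time_s: 6.95
ee_pos: [0.5049, 0.0166, 0.0697]
eef_rot: [-0.966, 1.57, -0.835]
force: [0.7, -5.7, 4.1]
grip_width: 0.0471
```

Run:
```python
from h import *
o,p,R=st(); print(w2b(p),p,o['force'])
c=cam('top'); save(c,'t2.png'); P=cloud(c); B=w2b(P)
m=(P[...,2]>0.085)&(P[...,2]<0.1)&(abs(B[...,0])<0.06)&(abs(B[...,1]-.13)<0.03); print(m.sum(),np.median(B[m],axis=0))
```

```text
[-1.51323359e-05  1.11116261e-01] [0.50486146 0.0165632  0.06968829] [ 0.74064794 -5.7034424   4.11662033]
0 [nan nan]
  return _methods._mean(a, axis=axis, dtype=dtype,
  ret = um.true_divide(
```

View pics/t2.png

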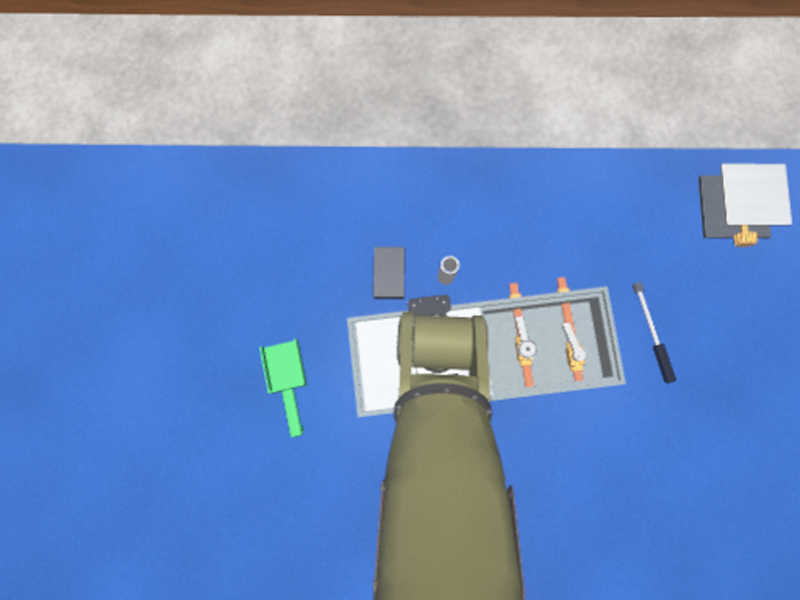

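The top view shows the well open. The disc valve is at (527,348) on the +y pipe, and the plain valve is at about (578,355). The cover is near y 0.123, so I'll push the last bit gently to the stop.

servo_tool(motion=[0,2,0,0,0,4,0,0,0,6,0,0,0,8,0,0,0,10,0,0,0,11,0,0])

```text
time_s: 7.75
ee_pos: [0.5039, 0.0241, 0.0698]
eef_rot: [-1.475, 1.565, -1.344]
force: [3.3, -36.3, 3.0]
grip_width: 0.0467
```

servo_tool(motion=[0,3,0,0,0,-5,0,0,0,-15,0,0,0,-22,0,0,-15,-25,0,0,-45,-25,0,0,-80,-40,0,0,-110,-70,0,0,-125,-110,0,0,-130,-150,0,0,-130,-190,0,0,-130,-225,0,0,-130,-250,0,0,-130,-262,0,0,-130,-267,0,0,-130,-267,0,0,-130,-267,0,0], gripper=0)

```text
time_s: 9.88
ee_pos: [0.5383, -0.2366, 0.1996]
eef_rot: [0.414, 1.571, 0.545]
force: [-0.3, 0.1, 0.2]
grip_width: 0.0008
```

Run:
```python
from h import *
import pickle
o,p,R=st(); print(w2b(p),p,o['force'],o['grip_width'],o['time_s'])
for n in ('wrist','top'):
    c=cam(n); save(c,n+'3.png'); pickle.dump(c,open(n+'3.pkl','wb'))
```

```text
[ 0.00017399 -0.14421404] [ 0.53827508 -0.23657141  0.19958638] [-0.33683148  0.05650045  0.21469313] 0.0008219635560145809 9.875
```

View pics/wrist3.png

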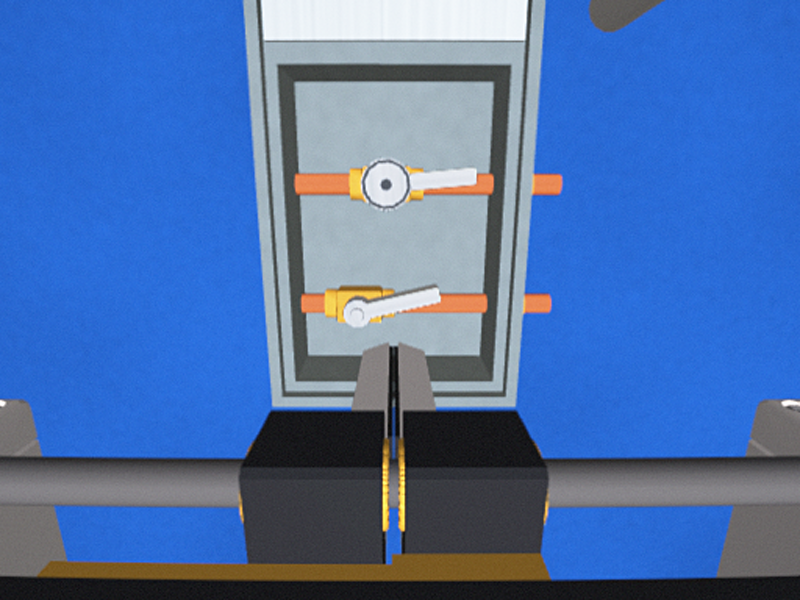

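View pics/top3.png

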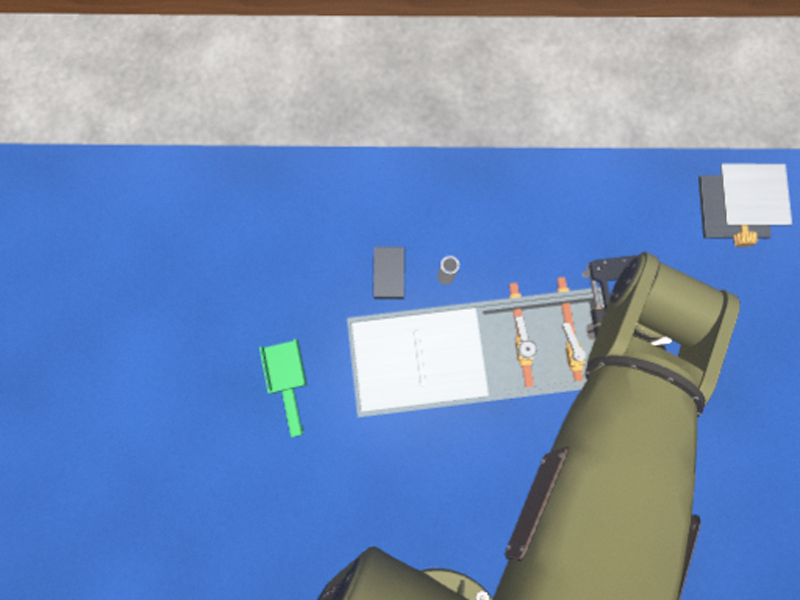

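The wrist view shows the disc hub at (386,184) and its tip at about (476,176). The plain hub is at (356,313) with its tip at (439,294). In the top view the cover is parked against the far stop.

Run:
```python
from h import *
import pickle
c=pickle.load(open('wrist3.pkl','rb')); k=.64
px=np.array([[386,184],[476,176],[356,313],[439,294]])*k
for (n,z),q in zip([('mh',.051),('mt',.048),('ph',.048),('pt',.048)],px):
    print(n,w2b(plane(c,[q],z)).round(4))
P=cloud(c); B=w2b(P)
m=(P[...,2]>.042)&(P[...,2]<.056)&(abs(B[...,0])<.07)&(B[...,1]<0)&(B[...,1]>-.2)
n,l,s,_=cv2.connectedComponentsWithStats(m.astype(np.uint8))
for i in range(1,n):
    if s[i,4]>60:
        q=B[l==i]; z=P[l==i][:,2]; print(s[i],np.median(z),q.min(0),q.max(0)); r=cv2.minAreaRect(q.astype(np.float32)); print(r)
t=pickle.load(open('top3.pkl','rb'));
print('top',w2b(plane(t,np.array([[528,348]])*k,.051)),w2b(plane(t,np.array([[518,311]])*k,.048)),w2b(plane(t,np.array([[578,354]])*k,.048)),w2b(plane(t,np.array([[565,322]])*k,.048)))
P=cloud(t);B=w2b(P); m=(P[...,2]>.085)&(P[...,2]<.1)&(abs(B[...,0])<.06)&(abs(B[...,1]-.13)<.03); print('fin',m.sum(),np.median(B[m],axis=0), B[m].min(0),B[m].max(0))
```

```text
mh [[-0.005  -0.0726]]
mt [[ 0.0581 -0.0671]]
ph [[-0.0281 -0.1673]]
pt [[ 0.0343 -0.1524]]
[ 231  102   74   32 1288] 0.05097833649530617 [-0.02261221 -0.08898686] [ 0.0577957  -0.05607497]
((0.01759645715355873, -0.0726032704114914), (0.03290950879454613, 0.080393485724926), 89.849853515625)
[220 183  62  26 741] 0.04804685408365618 [-0.03768768 -0.17694484] [ 0.03465175 -0.146912  ]
((-0.0013825111091136932, -0.16255949437618256), (0.07363266497850418, 0.020974837243556976), 8.745606422424316)
top [[-0.00485409 -0.07153462]] [[ 0.06681144 -0.06471337]] [[-0.02697911 -0.1627585 ]] [[ 0.03534342 -0.14906293]]
fin 99 [-0.00104439  0.13488129] [-0.04880905  0.13101564] [0.04805122 0.13899618]
```

servo_tool(motion=[0,5,5,0,0,15,15,0,0,27,27,0,5,36,36,0,20,39,39,0,45,39,39,0,70,39,39,0,95,39,39,0,115,39,39,0,132,39,39,0,145,39,39,0,155,39,39,0,162,39,39,0,164,39,39,0,164,39,39,0])

```text
time_s: 11.85
ee_pos: [0.5719, -0.1936, 0.0357]
eef_rot: [-0.516, 1.57, -0.385]
force: [0.8, 0.3, 0.1]
grip_width: 0.0007
```

Run:
```python
from h import *
o,p,R=st(); O,ex,ey=box(); b=w2b(p)*1000; print(b,p[2],o['force'],R.T@np.r_[ex,0],o['qpos'])
h=np.array([-5,-72.3])
for f in [0,0,6,12,18,24,30,36,42,48,54,60,66,72,78,84,88,90,91]:
    a=np.radians(f); C=h+44*np.array([np.cos(a),np.sin(a)])+14*np.array([np.sin(a),-np.cos(a)]); d=C-b; print(f'0, {d[1]:.0f}, {d[0]:.0f}, {-f},',end=' ')
c=cam('wrist'); save(c,'w4.png')
```

```text
[  39.14143404 -105.97050381] 0.03568099905788396 [0.81434708 0.31288031 0.05213061] [ 3.54556735e-04 -3.37075067e-04  9.99999880e-01] [-3.87018536e-01  6.00282863e-01  1.50987271e+00  7.71639180e-07
  1.03102947e+00 -5.17856002e-01]
0, 20, -0, 0, 0, 20, -0, 0, 0, 24, 1, -6, 0, 29, 2, -12, 0, 34, 2, -18, 0, 39, 2, -24, 0, 44, 1, -30, 0, 48, -0, -36, 0, 53, -2, -42, 0, 57, -4, -48, 0, 61, -7, -54, 0, 65, -10, -60, 0, 68, -13, -66, 0, 71, -17, -72, 0, 74, -21, -78, 0, 76, -26, -84, 0, 77, -29, -88, 0, 78, -30, -90, 0, 78, -31, -91,
```

View pics/w4.png

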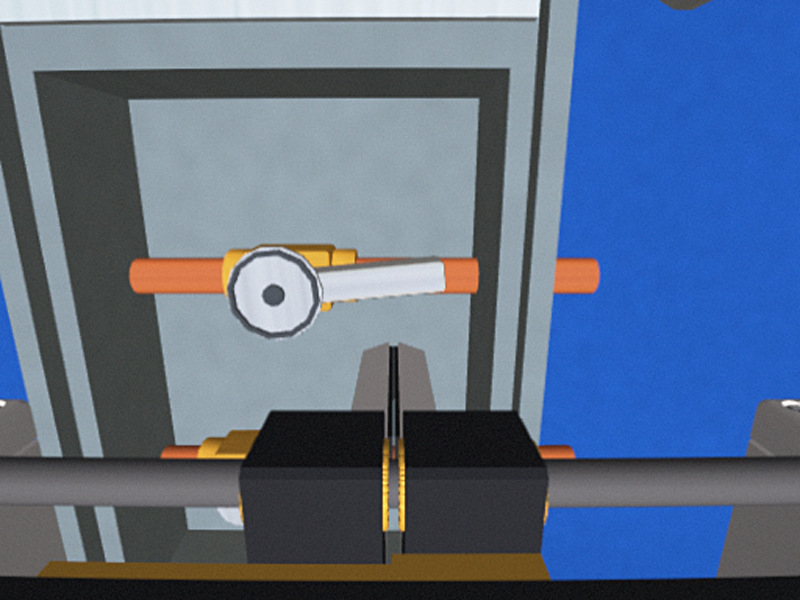

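The wrist view shows the fingertips at (395,350), just behind the marked lever's outer half and clear of both levers. I'll push it round, following the arc.

servo_tool(motion=[0,5,0,0,0,12,0,0,0,18,0,0,0,20,0,-2,0,24,1,-6,0,29,2,-12,0,34,2,-18,0,39,2,-24,0,44,1,-30,0,48,0,-36,0,53,-2,-42,0,57,-4,-48,0,61,-7,-54,0,65,-10,-60,0,65,-10,-60])

```text
time_s: 13.78
ee_pos: [0.5535, -0.1304, 0.0356]
eef_rot: [-1.789, 1.57, -0.61]
force: [1.3, -1.3, -0.7]
grip_width: 0.0008
```

Run:
```python
from h import *
o,p,R=st(); O,ex,ey=box(); b=w2b(p)*1000; print(b,p[2],o['force'],o['qpos'],o['time_s'])
print(R.T@np.r_[ex,0],R.T@np.r_[ey,0])
h=np.array([-5,-72.3])
fz=np.degrees(np.arctan2(*(R.T@np.r_[ex,0])[[1,2]]));print(fz)
for f in [66,72,78,84,88,90,91,92,93]:
    a=np.radians(f); C=h+44*np.array([np.cos(a),np.sin(a)])+14*np.array([np.sin(a),-np.cos(a)]); d=(C-b); t=R.T@np.r_[d[0]*ex+d[1]*ey,0]; print(f'0, {t[1]:.1f}, {t[2]:.1f}, {-f+60},',end=' ')
c=cam('wrist'); save(c,'w5.png')
c=cam('top'); save(c,'t5.png')
```

```text
[ 29.04757084 -40.87836845] 0.03558001842643204 [ 1.29554259 -1.31487638 -0.65049633] [-2.95671673e-01  5.34086548e-01  1.61857624e+00 -1.46299588e-04
  9.88553940e-01 -1.47430567e+00] 13.775
[ 2.91793535e-04 -8.66533358e-01  4.99119078e-01] [-2.66670284e-04  4.99119014e-01  8.66533403e-01]
-60.05826282514713
0, 4.5, 1.0, -6, 0, 9.2, 1.7, -12, 0, 14.1, 2.0, -18, 0, 18.9, 1.7, -24, 0, 22.1, 1.2, -28, 0, 23.6, 0.9, -30, 0, 24.4, 0.7, -31, 0, 25.2, 0.5, -32, 0, 26.0, 0.3, -33,
```

View pics/w5.png

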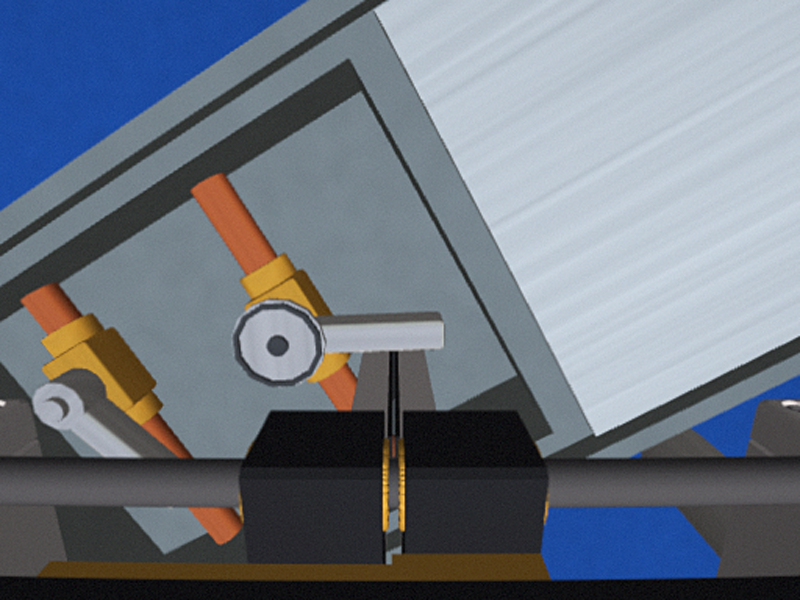

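The wrist view shows the fingers flush on the lever (tip at (443,330)), with the lever about 60° round. I'll continue towards the stop.

servo_tool(motion=[0,4.5,1,-6,0,9,1.7,-12,0,14,2,-18,0,19,1.7,-24,0,22,1.2,-28,0,23.6,0.9,-30,0,23.6,0.9,-30])

```text
time_s: 14.75
ee_pos: [0.533, -0.1203, 0.0357]
eef_rot: [-1.619, 1.568, 0.081]
force: [8.2, 2.6, -3.5]
grip_width: 0.0006
```

servo_tool(motion=[0,0.7,0,0,0,1.4,0,0,0,1.4,0,0])

```text
time_s: 15.12
ee_pos: [0.5327, -0.1204, 0.0358]
eef_rot: [-1.676, 1.565, 0.024]
force: [16.8, 4.0, -7.7]
grip_width: 0.0006
```

Run:
```python
from h import *
o,p,R=st(); O,ex,ey=box(); print(w2b(p),p,o['force'])
c=cam('wrist'); save(c,'w6.png')
```

```text
[ 0.00981699 -0.02827337] [ 0.53274874 -0.12036174  0.03583589] [16.80342128  3.95981899 -7.66902717]
```

View pics/w6.png

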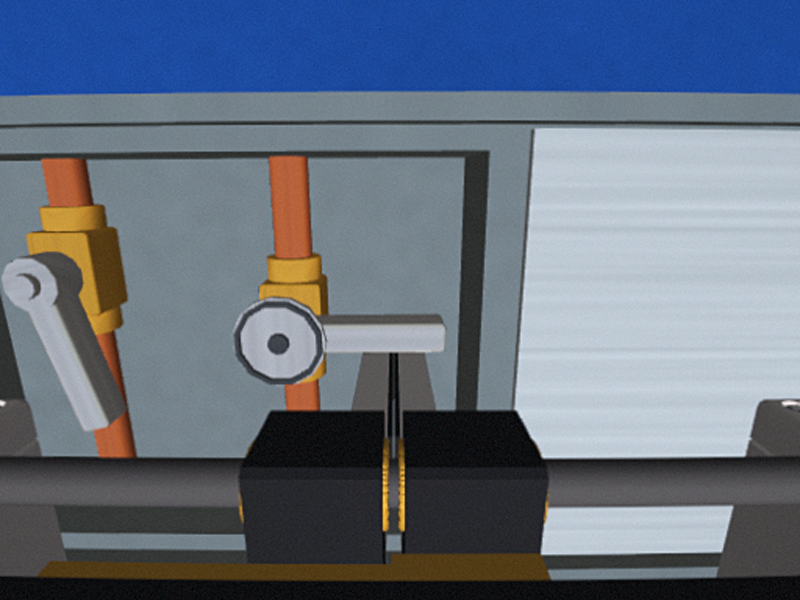

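The lever lies across its pipe, perpendicular to it, and the force rose to 17 N without further motion, so it is at the stop. I'll back off, rise and check.

servo_tool(motion=[0,-3,0,0,0,-10,0,0,0,-18,0,0,0,-20,0,0,-10,-20,0,0,-35,-20,0,0,-70,-20,0,0,-110,-20,0,0,-150,-20,0,0,-180,-20,0,0,-200,-20,0,0,-205,-20,0,0,-205,-40,-20,0,-205,-80,-60,0,-205,-110,-110,0,-205,-120,-160,0,-205,-120,-190,0,-205,-120,-200,0,-205,-120,-200,0,-205,-120,-200,0])

```text
time_s: 17.68
ee_pos: [0.6757, -0.302, 0.2409]
eef_rot: [-1.741, 1.571, -0.038]
force: [1.3, 0.8, -0.8]
grip_width: 0.0001
```

Run:
```python
from h import *
import pickle
o,p,R=st(); print(w2b(p),p,o['force'],o['time_s'])
for n in ('top','scene'):
    c=cam(n); save(c,n+'7.png'); pickle.dump(c,open(n+'7.pkl','wb'))
    if n=='top':
        P=cloud(c);B=w2b(P); m=(P[...,2]>.085)&(P[...,2]<.1)&(abs(B[...,0])<.06)&(abs(B[...,1]-.13)<.03); print('fin',m.sum(),np.median(B[m],axis=0))
        m=(P[...,2]>.042)&(P[...,2]<.056)&(abs(B[...,0])<.07)&(B[...,1]<0)&(B[...,1]>-.2)
        n_,l,s,_=cv2.connectedComponentsWithStats(m.astype(np.uint8))
        for i in range(1,n_):
            if s[i,4]>30: q=B[l==i]; print(s[i],q.min(0),q.max(0))
        c0=pickle.load(open('top0.pkl','rb')); d=np.abs(c['color'].astype(int)-c0['color']).max(2); cv2.imwrite('pics/diff.png',cv2.resize((d>40).astype(np.uint8)*255,(800,600)))
```

```text
[ 0.12796206 -0.22697399] [ 0.6757461 -0.3019986  0.2408741] [ 1.30900813  0.82205481 -0.79141501] 17.675
fin 100 [-0.00115165  0.13496859]
[361 207  13  24 104] [-0.03686136 -0.17398741] [ 0.03302893 -0.14628337]
[315 218  28  12 177] [-0.02292716 -0.0844738 ] [ 0.01029809 -0.00560844]
```

View pics/top7.png

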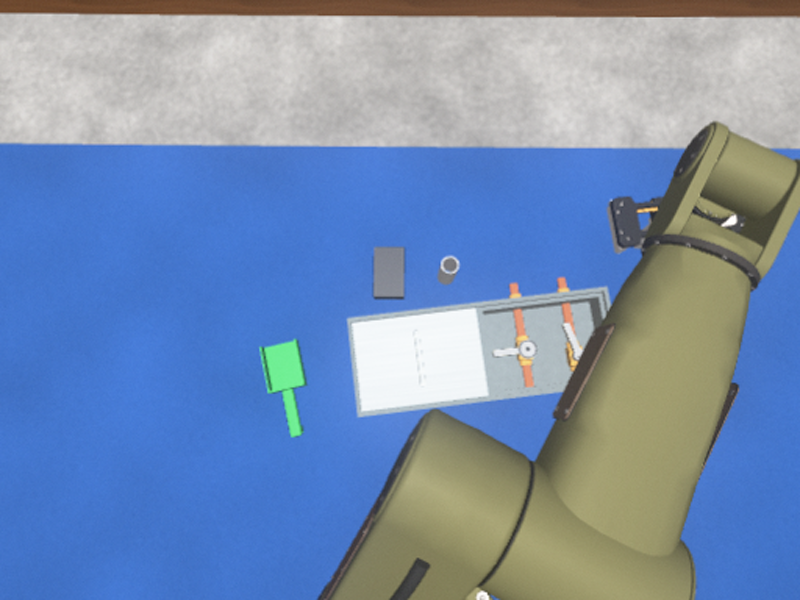

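View pics/diff.png

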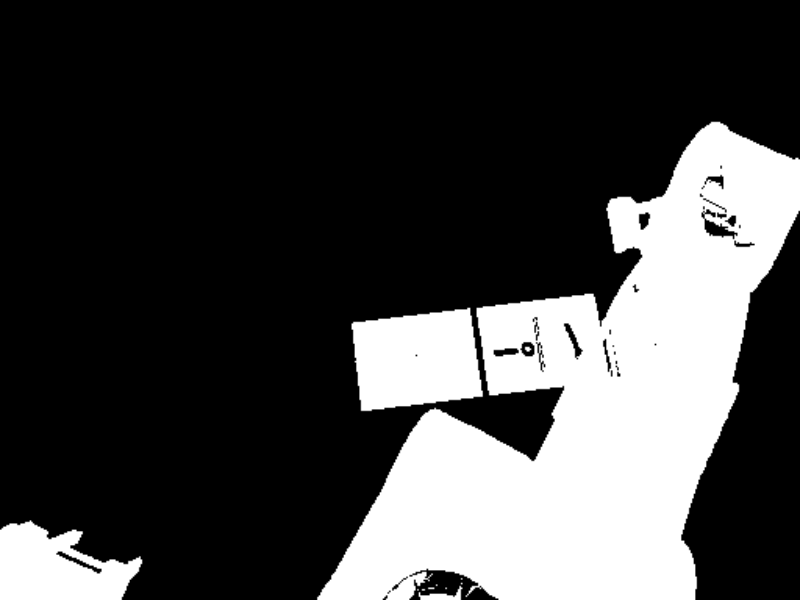

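View pics/scene7.png

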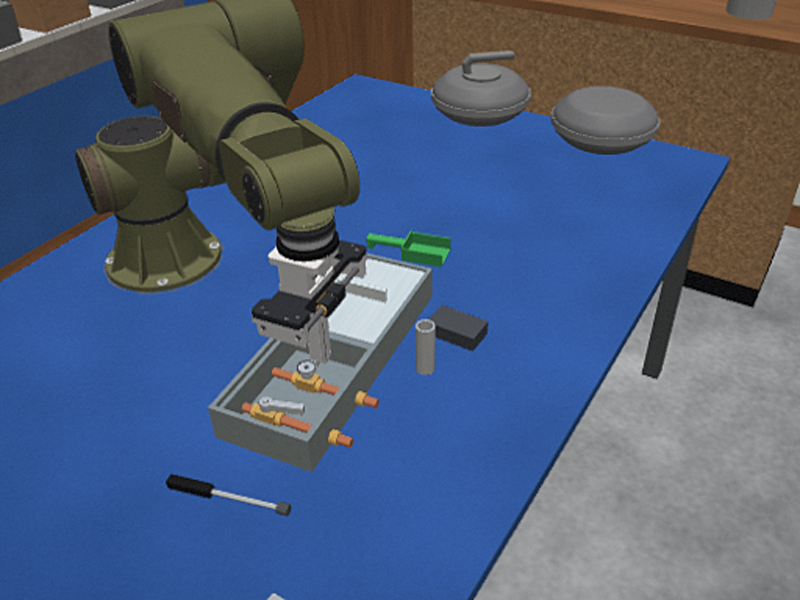

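In the top view the lever lies along the box's +y, from (527,348) to (493,352). The cover is parked, and the difference image shows no bystander moved. One last check, on the lever angle, then I hand in.

Run:
```python
from h import *
import pickle
c=pickle.load(open('top7.pkl','rb')); P=cloud(c);B=w2b(P)
m=(P[...,2]>.043)&(P[...,2]<.056)&(abs(B[...,0]+.005)<.02)&(B[...,1]<0.0)&(B[...,1]>-.05); q=B[m]
v=cv2.fitLine(q.astype(np.float32),cv2.DIST_L2,0,0.01,0.01).ravel(); print(len(q),v,'line angle',np.arctan2(abs(v[1]),v[0]*np.sign(v[1])),'hub-tip angle',np.arctan2(q.mean(0)[1]+.072,q.mean(0)[0]+.005))
print(ctrl.get_obs()['joint_vel'].round(4))
s=pickle.load(open('scene7.pkl','rb')); s0=pickle.load(open('scene0.pkl','rb'))
print('diff scene pickup region',(np.abs(s['color'].astype(int)-s0['color']).max(2)[300:335,100:190]>40).sum())
```

```text
59 [ 0.01519093  0.9998846  -0.00574958 -0.02806917] line angle 1.5556048 hub-tip angle 1.5878573214792353
[-0.0043  0.0037 -0.0066 -0.0006 -0.0014 -0.002 ]
diff scene pickup region 0
```

```bash
python3 -c "
from station import ctrl
print(ctrl.hand_in())"
```

```text
the job is handed in; nothing more can be done
None
```

I pushed the cover by its fin to its far stop, then turned the disc-marked lever round to its shut stop with the closed fingertips. I handed the job in at about 18 s of the 54 s allowed; the hand-in reports no verdict.

- **Cover:** the top camera puts it at box y 0.135 m, which is the far stop within camera accuracy. The force at the stop rose briefly to 36 N, taken on the fingertips.
- **Marked lever:** two estimates give 1.556 and 1.588 rad, both above the required 1.48. At the end the force rose to about 17 N with no further motion, which agrees with it being on the stop.
- **Unmarked lever:** the before and after measurements agree within about 3 mm, inside the 12 mm limit. The after view was partly hidden by the arm.
- **Bystanders:** image differences show no change for the sleeve, emery block and scoop (top view) or the pickup tool (scene view).
- **Robot:** it was clear of everything at hand-in, with the TCP at a height of 0.24 m.

No check failed or disagreed.

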